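# Park the emblem press on its angled rest

### The job

Pick up the emblem press with the orange handle and lay its steel barrel in both V cradles of the green angled rest, handle at the high end and clear of the rest, so that the worker across the bench can take the handle from the side. Set it down gently, do not drop it, let go, and leave the blue-handled press where it lies.

Things in the scene. Friction and masses are not known exactly. Their poses are not given: they have to be found in the camera images.
- orange_press: Loose hand tool, 0.25-0.5 kg, lying level on the table, orange handle roughly away from the robot. Steel barrel 24 mm diameter, 120 long; plastic handle 40 mm diameter, 60 long; black rubber pad 40 x 40 x 12 at the other end. Origin mid-barrel on its axis (near the centre of mass), 20 mm above the table. x runs to the handle (+60 to +120 mm; pad -60 to -72); z up at the start. To be parked.
- blue_press: Loose hand tool, 0.25-0.5 kg, lying level on the table, blue handle roughly away from the robot. Steel barrel 24 mm diameter, 120 long; plastic handle 40 mm diameter, 60 long; black rubber pad 40 x 40 x 12 at the other end. Origin mid-barrel on its axis (near the centre of mass), 20 mm above the table. x runs to the handle (+60 to +120 mm; pad -60 to -72); z up at the start. Bystander.
- rest: Fixed green angled rest, base plate 170 x 90 mm; origin on the table under its seat, x level in the uphill direction (roughly away from the robot), z up. Its 70 mm wide ramp rises at 20 degrees along x and bears two aluminium cradles, 90-degree Vs open to the ramp's normal, each 12 mm thick along the slope, 62 mm wide, 60 mm apart: the gap between is room for the fingers.
- rest_seat (a point): Where mid-barrel lies when parked: midway between the cradles, 80 mm above the table. x up the slope along the barrel, y level, z normal to the ramp. Cradles span x -42 to -30 and +30 to +42 mm and rise to z = +9; the ramp's face is at z = -34. The barrel may lie 18 mm either way along x before its handle or pad meets a cradle; if it slides down, the handle's shoulder stops it.
Not all that is in view belongs to the job. What is meant by the rest is not red, and is the larger of those in its own colour.

How it is judged:
By the outcome, as a careful person would: the job done as asked, in the order asked, and still so for the second after the job is handed in, with the robot touching nothing.
It also fails if it takes over 38 s, if anything falls off the work surface, if the arm or the gripper's body presses on something with over 40 N, if the wrist force passes 120 N, or if a joint passes its speed limit or range.

### The arm

A 7-joint arm with a two-finger parallel gripper is mounted at the origin on the work surface. World frame = base frame: x ahead of the robot, y to its left, z up, the work surface at z = 0. Lengths are in m, angles in rad, forces in N, time in s.
With the tool pointing down it reaches from about 0.4 to 0.85 m from the base axis. Payload 4.4 kg.
Tool frame: the origin (TCP) lies at the very end of the fingers, on their centre line; the grasp point (between the pads) lies 19 mm behind it; z points along the fingers, y is the line along which they close (so a half turn about z gives the same grasp; the last joint's range is limited). The gripper opens to 94 mm and grips with 3 to 60 N. Pads are 16 mm wide; open, the fingers measure 119 mm over their backs; the gripper's body (75 mm by 177 mm) begins 78 mm behind the grasp point.
Start: joints at [1.041, 0.628, 0.038, 1.517, -0.027, 0.996, -0.02], TCP at [0.291, -0.581, 0.173] pointing down, gripper open.
Joint ranges: [-3.06, 3.06], [-0.37, 2.12], [-1.25, 1.32], [0.18, 2.47], [-1.1, 4.24], [0.23, 1.98], [-2.94, 2.94]. Speed limits (rad/s): [2.57, 2.57, 3.14, 3.14, 3.14, 3.14, 3.14].

### API

Orientations are given as a 3x3 rotation matrix whose columns are the frame's x, y, z axes.
In Python, from cell import ctrl, inverse_kinematics, imaging, ticket, monitor gives the robot as it stands. Calls block until the motion is done:
- ctrl.reach(position, orientation): joint-space move of the TCP to a pose.
- ctrl.move_l(position, vel=0.15, ori=None): straight line of the TCP; ori=None keeps the orientation; vel is the mean speed in m/s.
- ctrl.set_joints(angles): joint-space move.
- ctrl.move_gripper(opening, strength=None): finger opening in m; strength is the grip in N (None keeps the last); returns when the fingers have stopped.
- ctrl.sleep(seconds).
- inverse_kinematics(position, orientation): joint angles nearest the present ones, or None.
- imaging.snapshot(name): name is "side" or "top" or "wrist"; returns a dict with "frame" (420x560x3 uint8, red, green, blue), "z_map" (420x560 float32, m along the optical axis (not along the pixel's ray), 0 where there is no reading), "vfov" (degrees; the focal length in pixels is half the picture's height over the tangent of half this angle, whatever the lens; pixels are square), "cx", "cy" (the principal point, pixels), "position" and "rotation" of the camera in the world; the wrist camera has in their place "tool_from_camera" (4x4, takes a point from camera to tool coordinates, whose origin is the TCP and whose axes are the flange's). Camera axes: x right, y up, looking along -z (the intrinsics and any distortion apply to the point x, -y, -z); pixel columns grow to the right and rows downward; lengths in m; the calibration is good to about 2 mm. A picture is of the moment at which its call begins: read the wrist's pose just before it.
A pose or a line that the arm cannot do raises ctrl.MotionError and nothing moves.
- ticket.job_done(): hands the job in; it is judged then, once.
Trained networks look in a picture, given as the dict that the camera call returned (one of the last four; its "shot" number tells which), for a name from the list of things; names that differ only in an ending like _2 or _b are one class to them, and where a whole thing is asked for, a point or a joint stands for the part that bears it (a point fixed in the world has none). Each returns a list of dicts, best first, with "conf" (0 to 1); they miss things now and then, are a little off and sometimes report something else, mostly with a low value. They report only what shows in the picture. A call takes as long as a camera call. They do not tell look-alikes from the thing itself.
- imaging.regions_of(picture, query): "region" (420x560 bool, what is visible of it) and "xy" ([column, row] in pixels, amid what is visible of it).
Readings, each from a call of its own:
- monitor.read_time_s(): time.
- monitor.read_qpos(): joint angles.
- monitor.read_joint_velocities(): joint speeds.
- monitor.read_joint_efforts(): joint torques, N m.
- monitor.read_position(): TCP position.
- monitor.read_eef_rot(): TCP orientation.
- monitor.read_wrist_force(): force on the tool from outside, world axes, zero at the start.
- monitor.read_moment(): the same for the moment, N m.
- monitor.read_opening(): finger opening in m.
- monitor.read_finger_force(): force on a finger pad.
Only numpy, scipy, OpenCV 4.12 (cv2) and the standard library are available. Lean on these libraries where they do the work, as an engineer would, in place of code of your own. Each camera call takes 0.05 s, during which the arm holds its last target. There are 200 camera calls.

## Working session

There is one attempt and no reset: what is moved stays moved. The work goes in short steps, each a Python script; the robot and the scene stay as the last script left them, time stands still between calls to the robot, and variables do not carry over. Pictures are saved under pics/ and viewed, at most 10 in all, crops included, and the job is handed in when it is done.

```bash
mkdir -p pics; ls
cat > h.py <<'E'
import numpy as np, cv2
from cell import ctrl, inverse_kinematics, imaging, ticket, monitor
def cloud(p):
    """HxWx3 world points (nan where no depth)"""
    if 'position' in p: R,t=np.array(p['rotation']),np.array(p['position'])
    else:
        T=np.array(p['tool_from_camera']);Rt,pt=p['_pose']
        R=Rt@T[:3,:3];t=Rt@T[:3,3]+pt
    z=p['z_map'];H,W=z.shape;f=H/2/np.tan(np.radians(p['vfov'])/2)
    v,u=np.mgrid[:H,:W].astype(float)
    K=np.array([[f,0,p['cx']],[0,f,p['cy']],[0,0,1]])
    d=p.get('distortion')
    if d is not None:
        uv=cv2.undistortPoints(np.stack([u.ravel(),v.ravel()],1)[:,None],K,np.array(d,float)).reshape(H,W,2)
        x,y=uv[...,0],uv[...,1]
    else: x,y=(u-p['cx'])/f,(v-p['cy'])/f
    P=np.stack([x*z,-y*z,-z],-1)@R.T+t
    P[z<=0]=np.nan
    return P
def snap(n):
    pose=(np.array(monitor.read_eef_rot()),np.array(monitor.read_position())) if n=='wrist' else None
    p=imaging.snapshot(n)
    if pose: p['_pose']=pose
    return p
def save(p,name,box=None,s=1):
    a=p['frame'][...,::-1]
    if box: a=a[box[1]:box[3],box[0]:box[2]]
    cv2.imwrite('pics/'+name+'.png',cv2.resize(a,None,fx=s,fy=s,interpolation=cv2.INTER_CUBIC))
E
python3 - <<'E'
from h import *
a=[]
for n in('top','side'):
    p=snap(n);a.append(p['frame']);C=cloud(p)
    print(n,[k for k in p if k not in('frame','z_map')],p['position'],p['vfov'],{k:p[k] for k in p if 'dist' in k})
    for q in('orange_press','blue_press','rest'):
        for r in imaging.regions_of(p,q):
            m=r['region'];print(q,round(r['conf'],2),np.round(r['xy']),m.sum(),np.round(np.nanmedian(C[m],0),3),np.round(np.nanmax(C[m][:,2]),3),p['frame'][m].mean(0).round())
    save(p,n+'0',s=1.4)
print(monitor.read_time_s())
E
```

```text
pics
top ['vfov', 'cx', 'cy', 'position', 'rotation', 'shot'] [0.45133569 0.01736888 1.1903014 ] 45.3228702781569 {}
blue_press 0.97 [164. 154.] 1141 [0.641 0.226 0.031] 0.045 [ 87.  98. 118.]
rest 0.79 [272. 154.] 2748 [ 0.642 -0.015  0.045] 0.104 [70. 93. 75.]
rest 0.77 [212. 224.] 1486 [0.474 0.117 0.034] 0.08 [73. 93. 75.]
rest 0.72 [315. 260.] 2807 [ 0.4   -0.119  0.045] 0.103 [123.  47.  42.]
side ['vfov', 'cx', 'cy', 'position', 'rotation', 'shot'] [0.19426919 0.33722612 0.64052798] 57.654388486245224 {}
orange_press 0.61 [314. 136.] 989 [ 0.621 -0.242  0.031] 0.044 [102.  77.  54.]
blue_press 0.63 [151. 262.] 1667 [0.624 0.231 0.033] 0.044 [ 64.  84. 110.]
rest 0.9 [240. 184.] 3315 [ 0.643 -0.003  0.041] 0.104 [54. 86. 68.]
rest 0.9 [251. 272.] 2673 [0.472 0.128 0.032] 0.078 [58. 94. 74.]
rest 0.86 [362. 216.] 4117 [ 0.398 -0.108  0.038] 0.104 [121.  27.  24.]
0.4
```

View pics/top0.png

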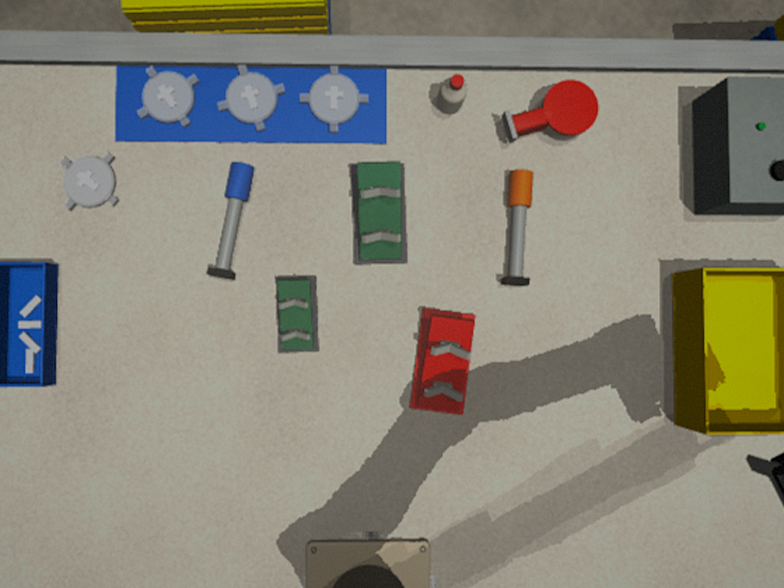

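View pics/side0.png

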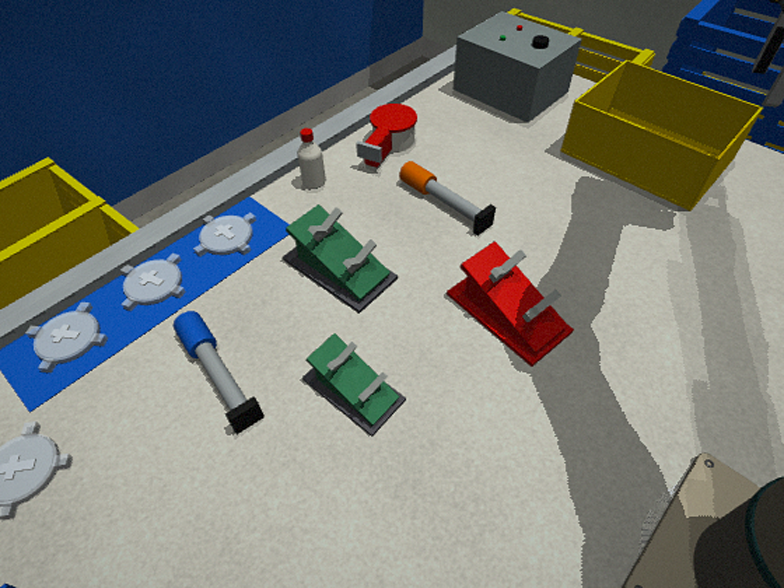

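Rest candidates in the top view (native px): large green (272,154), small green (212,224) and red (315,260). The large green one fits: it isn't red, and it is the larger of the two green ones (2748 against 1486 px). The orange press is at about (370,163) and the blue one at (164,154). I'll confirm this in a crop and fit the poses.

```bash
cat >> h.py <<'E'
def fit_press(C,fr,box):
    m=(C[...,2]>.012)&(C[...,2]<.06)&(C[...,0]>box[0])&(C[...,0]<box[1])&(C[...,1]>box[2])&(C[...,1]<box[3])
    hsv=cv2.cvtColor(fr,cv2.COLOR_RGB2HSV)
    h=m&(hsv[...,1]>140)&(hsv[...,0]<22)
    P=C[m][:,:2];c,d=P.mean(0),np.linalg.svd(P-P.mean(0))[2][0] if len(P)<4000 else np.linalg.eigh(np.cov(P.T))[1][:,-1]
    d=d*np.sign(d@(C[h][:,:2].mean(0)-c))
    b=m&~h&(hsv[...,2]>70); Q=C[b]; s=(Q[:,:2]-c)@d
    sh=(C[h][:,:2]-c)@d; sa=(P-c)@d
    # axis from the handle+barrel points (symmetric)
    e=np.percentile(sh,[1,99]); a=np.percentile(sa,[.5,99.5])
    return c,d,e,a,m.sum(),np.percentile(C[m][:,2],95)
def fit_rest(C,fr,box):
    m=(C[...,2]>.02)&(C[...,0]>box[0])&(C[...,0]<box[1])&(C[...,1]>box[2])&(C[...,1]<box[3])
    hsv=cv2.cvtColor(fr,cv2.COLOR_RGB2HSV)
    g=m&(hsv[...,0]>50)&(hsv[...,0]<85)&(hsv[...,1]>80)
    P=C[g]; k=np.ones(len(P),bool)
    for _ in range(5):
        A=np.c_[P[:,:2],np.ones(len(P))];co=np.linalg.lstsq(A[k],P[k][:,2],rcond=None)[0];k=abs(P[:,2]-A@co)<.004
    n=np.array([-co[0],-co[1],1]);n/=np.linalg.norm(n)
    x=np.array([co[0],co[1],0]);x/=np.linalg.norm(x)
    hgt=(C[...,:2]@co[:2]+co[2]-C[...,2])*-n[2]
    V=C[m&(hgt>.012)&(hgt<.05)]
    return co,n,x,V,P[k]
E
python3 - <<'E'
from h import *
p=snap('top');C=cloud(p);fr=p['frame']
c,d,e,a,n,z=fit_press(C,fr,(.5,.78,-.3,-.18))
print('press c',c.round(4),'d',d.round(3),'handle',e.round(3),'all',a.round(3),n,'z95',z, 'origin~',c+d*(e[0]-.06), c+d*(e[1]-.12))
co,n,x,V,P=fit_rest(C,fr,(.54,.75,-.09,.06))
print('ramp slope',np.degrees(np.arccos(n[2])),'x',x.round(3),'V',len(V),V.mean(0).round(4))
y=np.cross([0,0,1],x);s=V@x;md=(s.min()+s.max())/2
for k in(s<md,s>=md):print('cradle',np.percentile(s[k],[2,50,98]).round(4),np.percentile((V@y)[k],[2,50,98]).round(4),V[k].mean(0).round(4),V[k][:,2].max())
w=cv2.minAreaRect((P[:,:2]*1000).astype(np.float32));print('ramp rect',w)
print('hmin/max',np.percentile((V-0)[:,2],[2,98]), 'seatz+-',)
save(p,'crop1',(215,90,400,215),4)
E
```

```text
press c [ 0.6372 -0.2476] d [ 1.    -0.024] handle [0.021 0.142] all [-0.112  0.142] 1167 z95 0.04334989540893475 origin~ [ 0.59817647 -0.24665002] [ 0.65958971 -0.24809741]
ramp slope 19.77432833858471 x [0.999 0.032 0.   ] V 352 [ 0.634  -0.017   0.0768]
cradle [0.59   0.5982 0.6077] [-0.0673 -0.0368 -0.0069] [ 0.5993 -0.0181  0.064 ] 0.07714232657760545
cradle [0.6576 0.6658 0.6766] [-0.068  -0.0379 -0.0066] [ 0.6668 -0.0159  0.0889] 0.10366628328817296
ramp rect ((644.6177978515625, -17.18219757080078), (149.02540588378906, 68.29067993164062), 2.198542833328247)
hmin/max [0.05116184 0.10034006] seatz+-
```

View pics/crop1.png

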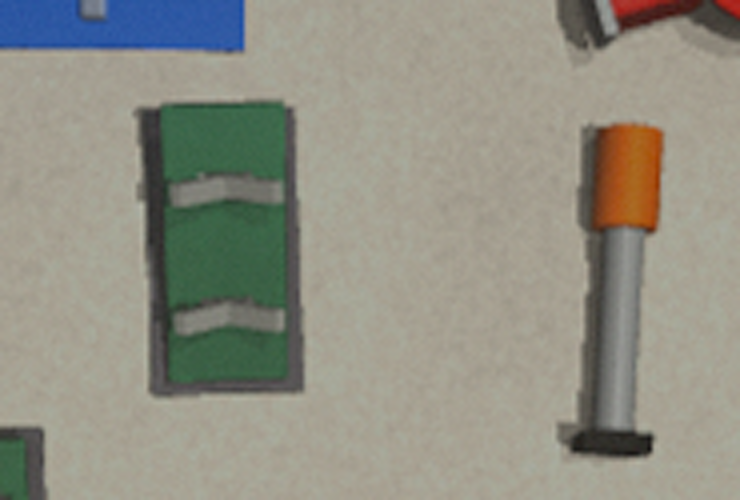

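The crop confirms it: the large green rest with two grey cradles at crop (226,190) and (228,318), and the orange press with its handle at (628,175) and pad at (612,442). I'll go above the press and look with the wrist camera.

```bash
cat >> h.py <<'E'
def ori(x,z,sgn=1):
    x=sgn*np.array(x,float);z=np.array(z,float);z/=np.linalg.norm(z);x-=z*(x@z);x/=np.linalg.norm(x)
    return np.c_[x,np.cross(z,x),z]
E
python3 - <<'E'
from h import *
print(np.round(monitor.read_eef_rot(),2))
t=np.radians(20);xs=np.array([.9994*np.cos(t),.033*np.cos(t),np.sin(t)]);ns=np.array([-.9994*np.sin(t),-.033*np.sin(t),np.cos(t)])
seat=np.array([.633,-.017,.08])
for s in(1,-1):
    Rd=ori([1,-.02,0],[0,0,-1],s)
    for q in([.598,-.247,.2],[.598,-.247,.005]):print(s,np.round(inverse_kinematics(q,Rd),2) if inverse_kinematics(q,Rd) is not None else None)
    Rs=ori(xs,-ns,s)
    for h in(.1,-.015):
        r=inverse_kinematics(seat+ns*h,Rs);print(s,h,None if r is None else np.round(r,2))
s=1 if monitor.read_eef_rot()[0][0]>0 else -1
ctrl.reach([.585,-.247,.22],ori([1,-.02,0],[0,0,-1],s))
p=snap('wrist');C=cloud(p)
np.savez('w1.npz',C=C,fr=p['frame'])
for r in imaging.regions_of(p,'orange_press'):print(r['conf'],r['xy'],r['region'].sum(),np.nanmedian(C[r['region']],0))
save(p,'w1');print(monitor.read_time_s())
print(fit_press(C,p['frame'],(.5,.722,-.3,-.18)))
E
```

```text
[[ 0.89  0.45 -0.  ]
 [ 0.45 -0.89  0.  ]
 [ 0.   -0.   -1.  ]]
1 [ 0.26  0.6   0.16  1.5  -0.1   1.05 -1.15]
1 [ 0.26  0.83  0.15  1.66 -0.18  0.67 -1.09]
1 0.1 [-0.07  0.4   0.08  2.06 -0.12  0.34 -1.43]
1 -0.015 [ 0.33  0.67 -0.52  2.04  1.19  0.34 -2.68]
-1 [ 0.73  0.67 -0.67  1.48  0.44  1.14  1.53]
-1 [ 0.67  0.89 -0.56  1.64  0.62  0.79  1.38]
-1 0.1 [ 0.43  0.45 -0.61  2.04  0.67  0.45  0.94]
-1 -0.015 [ 0.32  0.67 -0.49  2.04  1.17  0.32  0.48]
0.88 [284.7, 118.4] 5346 [ 0.64495212 -0.25087726  0.0318334 ]
2.1917
(array([ 0.63275044, -0.25126078]), array([ 0.99794448, -0.0640845 ]), array([0.02499672, 0.08249747]), array([-0.10660666,  0.08297014]), np.int64(5187), np.float64(0.04009976949007635))
```

View pics/w1.png

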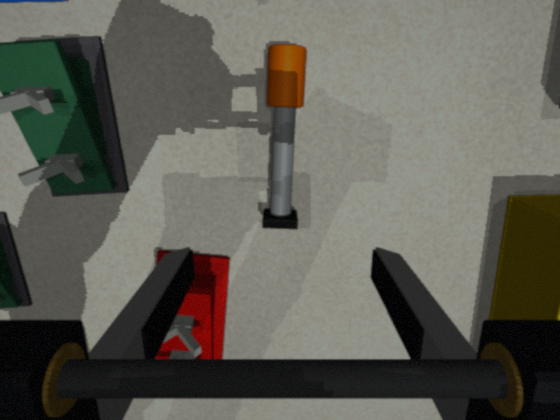

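Wrist view: orange handle at (286,75), pad at (280,218), and the table around it is clear. Press origin is about (0.598, -0.249), yaw -3.7°. Next I grasp it, lift and carry it above the rest.

```bash
cat > seat.py <<'E'
from h import *
t=np.radians(20);yaw=.033
xs=np.array([np.cos(yaw)*np.cos(t),np.sin(yaw)*np.cos(t),np.sin(t)]);ns=np.array([-np.cos(yaw)*np.sin(t),-np.sin(yaw)*np.sin(t),np.cos(t)]);ys=np.cross(ns,xs)
seat=np.array([.633,-.017,.08]);Rs=ori(xs,-ns)
E
python3 - <<'E'
from seat import *
d=np.array([.99794,-.06408,0]);o=np.array([.5978,-.2490,0]);g=o+.005*d
R=ori(d,[0,0,-1])
ctrl.reach(g+[0,0,.10],R);ctrl.move_gripper(.07)
ctrl.move_l(g+[0,0,.005],.12)
f0=np.array(monitor.read_wrist_force())
ctrl.move_gripper(0.0,40);print('open',monitor.read_opening(),monitor.read_finger_force(),f0)
ctrl.move_l(g+[0,0,.05],.1);ctrl.move_l(g+[0,0,.24],.25)
print('lift',monitor.read_opening(),np.round(np.array(monitor.read_wrist_force())-f0,2),np.round(monitor.read_moment(),2))
ctrl.reach(seat+ns*.085,Rs)
print(np.round(monitor.read_qpos(),2),np.round(monitor.read_position()-(seat+ns*.085),4),monitor.read_opening())
p=snap('side');save(p,'s2',(90,60,390,285),2.6)
p=snap('top');save(p,'t2');print(monitor.read_time_s())
E
```

```text
open 0.00047206845439745095 0.0 [ 0.380438   -0.12267354  0.39350872]
lift 0.0005810423436537451 [-0.39  0.21 -0.75] [ 0.07 -0.   -0.05]
[-0.08  0.43  0.09  2.06 -0.16  0.31 -1.4 ] [ 0.0008 -0.0012 -0.0001] 0.00021469255322252633
7.9583
```

View pics/s2.png

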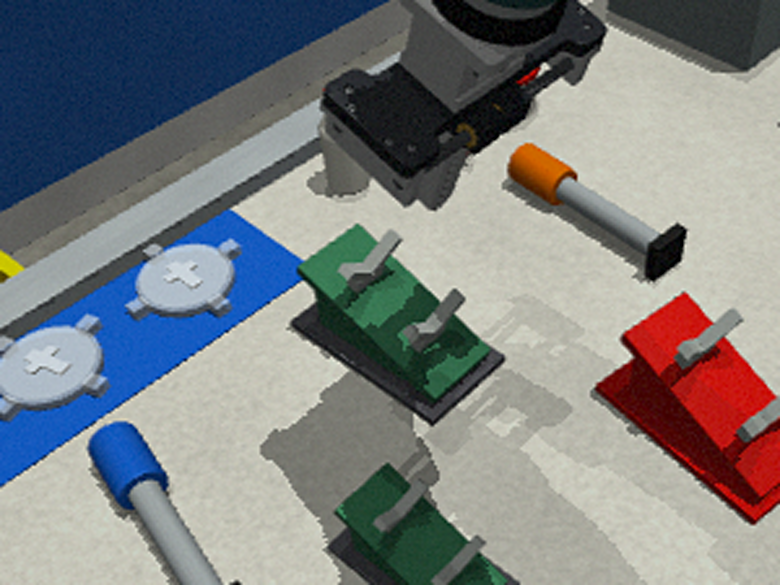

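The grasp missed: the fingers closed fully (0.5 mm) and the press still lies on the table at crop (590,205). I'll find out why before retrying, checking first whether the reported TCP agrees with the image.

Run:
```python
from seat import *
d=np.load('w1.npz')
for n in('side','top'):
    p=snap(n);C=cloud(p)
    R,t=np.array(p['rotation']),np.array(p['position']);f=210/np.tan(np.radians(p['vfov'])/2)
    for q in(np.array(monitor.read_position()),seat,np.array([.598,-.249,.02])):
        c=R.T@(q-t);print(n,q.round(3),'px',(p['cx']+f*c[0]/-c[2]).round(),(p['cy']-f*c[1]/-c[2]).round())
    r=fit_press(C,p['frame'],(.5,.722,-.3,-.18));print([np.round(v,4) for v in r], 'origin',r[0]+r[1]*(r[2][0]-.06))
    if n=='side':
        m=(C[...,2]>.11)&(C[...,2]<.3)&(C[...,0]>.45)&(C[...,0]<.85)&(abs(C[...,1])<.2);Q=C[m];k=Q[:,2].argsort()[:200];print('lowest gripper pts',Q[k].mean(0),Q[k].min(0),Q[k].max(0))
        save(p,'s3',(190,60,340,172),5)
print(monitor.read_position(),monitor.read_opening(),np.round(monitor.read_eef_rot(),2))
```

```text
side [ 0.605 -0.02   0.16 ] px 251.0 147.0
side [ 0.633 -0.017  0.08 ] px 244.0 171.0
side [ 0.598 -0.249  0.02 ] px 325.0 144.0
[array([ 0.6186, -0.2438]), array([ 0.9993, -0.0361]), array([-0.0868,  0.0979]), array([-0.0918,  0.0997]), np.int64(949), np.float64(0.0416)] origin [ 0.47188674 -0.23851781]
lowest gripper pts [ 0.57946997 -0.01661936  0.21538695] [ 0.56777308 -0.12909134  0.11114941] [ 0.84799883 -0.00699265  0.23688534]
top [ 0.605 -0.019  0.16 ] px 274.0 161.0
top [ 0.633 -0.017  0.08 ] px 271.0 153.0
top [ 0.598 -0.249  0.02 ] px 369.0 173.0
[array([ 0.627 , -0.2482]), array([ 0.9983, -0.0587]), array([0.0313, 0.0893]), array([-0.1016,  0.0888]), np.int64(1076), np.float64(0.0409)] origin [ 0.59837303 -0.24652932]
[ 0.60490672 -0.01949869  0.16008675] 0.0004951029617182546 [[ 0.94  0.03  0.34]
 [ 0.03 -1.    0.01]
 [ 0.34  0.   -0.94]]
```

View pics/s3.png

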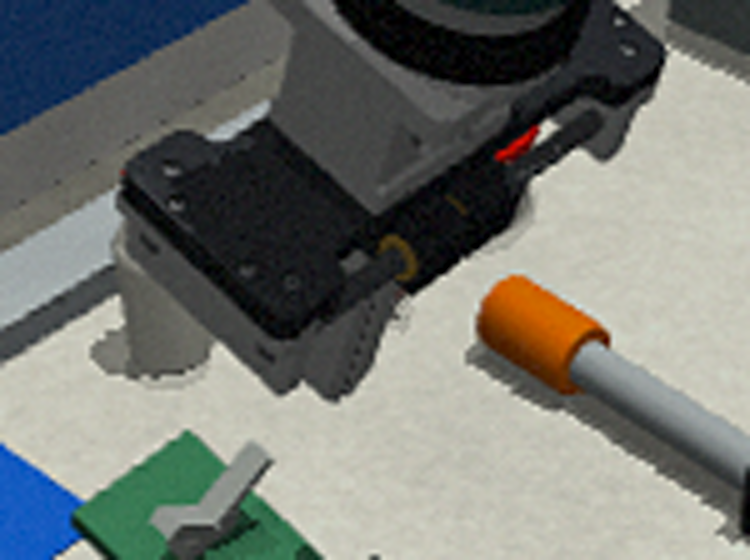

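Run:
```python
from seat import *
p=snap('side');C=cloud(p)
for v in range(126,146,2):
    print(v,[ (u,*C[v,u].round(3)) for u in (250,254,257,260)])
T=np.array(monitor.read_eef_rot());P=np.array(monitor.read_position())
m=(C[...,2]>.1)&(C[...,0]>.45)&(C[...,0]<.75)&(abs(C[...,1])<.15);m[:, :]&=True
Q=(C[m]-P)@T;k=(abs(Q[:,0])<.02)&(abs(Q[:,1])<.06);print('tool-frame max z',np.sort(Q[k][:,2])[-60::6].round(3))
w=snap('wrist');save(w,'w3')
```

```text
126 [(250, np.float64(0.515), np.float64(0.057), np.float64(0.303)), (254, np.float64(0.58), np.float64(-0.008), np.float64(0.23)), (257, np.float64(0.573), np.float64(-0.009), np.float64(0.233)), (260, np.float64(0.569), np.float64(-0.012), np.float64(0.233))]
128 [(250, np.float64(0.518), np.float64(0.055), np.float64(0.296)), (254, np.float64(0.581), np.float64(-0.008), np.float64(0.225)), (257, np.float64(0.573), np.float64(-0.008), np.float64(0.229)), (260, np.float64(0.572), np.float64(-0.014), np.float64(0.226))]
130 [(250, np.float64(0.52), np.float64(0.054), np.float64(0.291)), (254, np.float64(0.58), np.float64(-0.008), np.float64(0.221)), (257, np.float64(0.574), np.float64(-0.009), np.float64(0.224)), (260, np.float64(0.575), np.float64(-0.017), np.float64(0.218))]
132 [(250, np.float64(0.522), np.float64(0.052), np.float64(0.285)), (254, np.float64(0.582), np.float64(-0.009), np.float64(0.215)), (257, np.float64(0.573), np.float64(-0.008), np.float64(0.22)), (260, np.float64(0.577), np.float64(-0.018), np.float64(0.212))]
134 [(250, np.float64(0.523), np.float64(0.052), 
[... 919 characters left out ...]
 np.float64(0.19)), (260, np.float64(0.743), np.float64(-0.171), np.float64(0.001))]
142 [(250, np.float64(0.756), np.float64(-0.148), np.float64(0.001)), (254, np.float64(0.747), np.float64(-0.154), np.float64(0.003)), (257, np.float64(0.742), np.float64(-0.159), np.float64(0.002)), (260, np.float64(0.739), np.float64(-0.166), np.float64(0.0))]
144 [(250, np.float64(0.751), np.float64(-0.143), np.float64(0.001)), (254, np.float64(0.745), np.float64(-0.151), np.float64(-0.0)), (257, np.float64(0.737), np.float64(-0.154), np.float64(0.002)), (260, np.float64(0.731), np.float64(-0.159), np.float64(0.002))]
tool-frame max z [-0.053 -0.053 -0.051 -0.05  -0.048 -0.047 -0.046 -0.043 -0.041 -0.039]
```

View pics/w3.png

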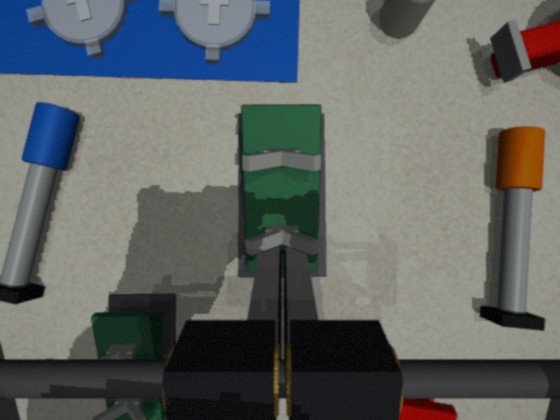

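The wrist view shows the empty closed fingers over the rest at (285,270), with both presses where they lay. In the depth image the real fingertips end about 34 mm short of the reported TCP, so the fingers closed above the barrel. I'll retry, finding the real tip height by a gentle touch on the table, and only lift if the opening reads about 24 mm.

Run:
```python
from seat import *
d=np.array([.9981,-.0614,0]);o=np.array([.598,-.248,0]);g=o+.005*d
R=ori(d,[0,0,-1])
ctrl.reach(g+[0,0,.09],R);ctrl.move_gripper(.07)
ctrl.move_l(g+[0,0,-.018],.12)
f0=np.array(monitor.read_wrist_force());z=-.018
while z>-.042:
    z-=.0015;ctrl.move_l(g+[0,0,z],.03);df=monitor.read_wrist_force()[2]-f0[2]
    if df>4:break
zc=monitor.read_position()[2];print('contact',z,zc,df)
z=zc+.004;ctrl.move_l(g+[0,0,z],.05)
ctrl.move_gripper(0.0,40);op=monitor.read_opening();print('open',op,monitor.read_finger_force())
if .018<op<.03:
    open('zc','w').write(str(zc))
    ctrl.move_l(g+[0,0,z+.04],.1);ctrl.move_l(g+[0,0,.20],.25)
    print('lift',monitor.read_opening(),np.round(np.array(monitor.read_wrist_force())-f0,2),np.round(monitor.read_moment(),2))
print(monitor.read_time_s())
```

```text
contact -0.03300000000000001 -0.03175457482810356 8.546838061628982
open 0.022896320343886882 40.000181794166565
lift 0.02281096524822475 [-1.2   0.08 -3.66] [0.06 0.03 0.01]
16.3083
```

Held: opening 22.8 mm, weight about 3.7 N. Now I carry it above the seat with the corrected tool length and check before lowering.

Run:
```python
from seat import *
k=.02-(float(open('zc').read())+.004);print('k',k)
for h in(.1,.05,0,-.005):
    r=inverse_kinematics(seat+ns*(h-k),Rs);print(h,None if r is None else np.round(r,2))
ctrl.reach(seat+ns*(.1-k),Rs);ctrl.move_l(seat+ns*(.03-k),.12)
print(np.round(monitor.read_qpos(),2),monitor.read_opening(),monitor.read_time_s())
p=snap('side');C=cloud(p);save(p,'s4',(150,70,330,220),4)
# held press in seat frame: orange handle points
hsv=cv2.cvtColor(p['frame'],cv2.COLOR_RGB2HSV)
m=(hsv[...,1]>140)&(hsv[...,0]>5)&(hsv[...,0]<22)&(C[...,2]>.05)&(abs(C[...,1])<.1)
Q=(C[m]-seat)@np.c_[xs,ys,ns];print('handle n',len(Q),np.percentile(Q,[2,50,98],axis=0).round(4))
p=snap('top');C=cloud(p);save(p,'t4',(215,90,340,215),4)
hsv=cv2.cvtColor(p['frame'],cv2.COLOR_RGB2HSV)
m=(hsv[...,1]>140)&(hsv[...,0]>5)&(hsv[...,0]<22)&(C[...,2]>.05)&(abs(C[...,1])<.1)
Q=(C[m]-seat)@np.c_[xs,ys,ns];print('handle n',len(Q),np.percentile(Q,[2,50,98],axis=0).round(4) if len(Q) else '')
```

```text
k 0.04775457482810356
0.1 [-0.03  0.49  0.03  2.06 -0.1   0.24 -1.46]
0.05 [-0.28  0.62  0.4   2.06 -1.08  0.28 -0.51]
0 [ 0.33  0.74 -0.52  2.03  1.36  0.34 -2.83]
-0.005 [ 0.33  0.75 -0.52  2.03  1.38  0.34 -2.86]Traceback (most recent call last):
  File "<stdin>", line 5, in <module>
cell.MotionError: the arm cannot follow that straight line within its joint ranges
```

The straight line runs into joint 6's limit, so the elbow has to swing. I'll do that higher up in increments, then come down on the feasible branch.

Run:
```python
from seat import *
k=.02-(float(open('zc').read())+.004);B=np.c_[xs,ys,ns]
P=lambda h:seat+ns*(h-k)
def st(l):
    print(l,np.round(monitor.read_qpos(),2),'axis pt in seat frame',np.round(((np.array(monitor.read_position())-k*np.array(monitor.read_eef_rot())[:,2]-seat)@B),3),'opening',round(monitor.read_opening(),4),monitor.read_time_s())
q0=inverse_kinematics(P(0),Rs)
ctrl.move_l(P(.16),.15);st('up')
a=np.array(monitor.read_qpos());b=np.array(q0)
ctrl.set_joints(a+.5*(b-a));st('mid')
for h in(.08,.05,.02,0,-.004):
    r=inverse_kinematics(P(h),Rs);print(h,None if r is None else np.round(r,2))
```

```text
up [-0.05  0.37  0.06  2.05 -0.08  0.37 -1.47] axis pt in seat frame [ 0.    -0.001  0.16 ] opening 0.0231 17.8167
mid [ 0.14  0.56 -0.23  2.04  0.64  0.35 -2.15] axis pt in seat frame [-0.024 -0.026  0.072] opening 0.0231 18.5417
0.08 [ 0.19  0.54 -0.29  2.06  0.62  0.26 -2.15]
0.05 [ 0.21  0.61 -0.33  2.05  0.88  0.24 -2.4 ]
0.02 [ 0.33  0.7  -0.52  2.04  1.26  0.34 -2.74]
0 [ 0.33  0.74 -0.52  2.03  1.36  0.34 -2.83]
-0.004 [ 0.33  0.75 -0.52  2.03  1.38  0.34 -2.85]
```

Run:
```python
from seat import *
k=.02-(float(open('zc').read())+.004);B=np.c_[xs,ys,ns]
P=lambda h:seat+ns*(h-k)
ctrl.reach(P(.04),Rs)
print(np.round(monitor.read_qpos(),2),'axis',np.round(((np.array(monitor.read_position())-k*np.array(monitor.read_eef_rot())[:,2]-seat)@B),4),monitor.read_opening(),monitor.read_time_s())
for n in('side','top'):
    p=snap(n);C=cloud(p);save(p,n+'4',(150,70,330,220) if n=='side' else (215,90,340,215),4)
    hsv=cv2.cvtColor(p['frame'],cv2.COLOR_RGB2HSV)
    m=(hsv[...,1]>140)&(hsv[...,0]>5)&(hsv[...,0]<22)&(C[...,2]>.05)&(abs(C[...,1])<.1)
    Q=(C[m]-seat)@B;print(n,len(Q),np.percentile(Q,[2,50,98],axis=0).round(4) if len(Q) else '')
```

```text
[ 0.33  0.66 -0.52  2.04  1.15  0.34 -2.64] axis [-0.0001 -0.0008  0.0404] 0.023200282061607368 19.1
side 329 [[-0.0325 -0.0152  0.0409]
 [ 0.098   0.0065  0.0591]
 [ 0.1154  0.053   0.2218]]
top 524 [[ 0.0579 -0.0182  0.0467]
 [ 0.0866 -0.0005  0.0571]
 [ 0.1146  0.0174  0.0633]]
```

View pics/side4.png

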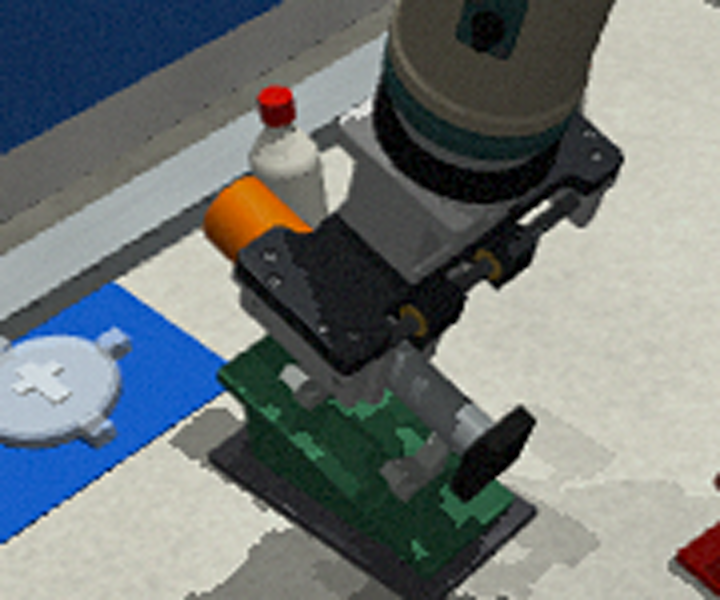

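Side crop: the press is held above the cradles at (390,470) and (300,380), handle at (255,215) uphill. Measured in the seat frame it is at x ≈ -4 mm, y ≈ 0, well aligned. Lowering until contact, then releasing.

Run:
```python
from seat import *
k=.02-(float(open('zc').read())+.004);B=np.c_[xs,ys,ns]
P=lambda h:seat+ns*(h-k)
ctrl.move_l(P(.010),.06);f0=np.array(monitor.read_wrist_force());h=.010
while h>-.007:
    h-=.0012;ctrl.move_l(P(h),.03);f=np.array(monitor.read_wrist_force())-f0
    if f@ns>4:break
print('h',h,f.round(2),monitor.read_time_s())
if f@ns>2:
    ctrl.move_gripper(.030,10);ctrl.sleep(.2);ctrl.move_gripper(.06)
    print('released',monitor.read_opening(),np.round(np.array(monitor.read_wrist_force())-f0,2))
    ctrl.move_l(P(.045),.08)
    print(monitor.read_time_s())
    for q in(.12,.10,.08):
        try: ctrl.move_l(P(q),.15);print('up',q);break
        except ctrl.MotionError as e: print(q,e)
    p=snap('side');C=cloud(p);save(p,'side5',(100,50,380,260),2.8)
    hsv=cv2.cvtColor(p['frame'],cv2.COLOR_RGB2HSV)
    p=snap('top');C=cloud(p);hsv=cv2.cvtColor(p['frame'],cv2.COLOR_RGB2HSV)
    m=(hsv[...,1]>140)&(hsv[...,0]>5)&(hsv[...,0]<22)&(C[...,2]>.05)&(abs(C[...,1])<.1)
    Q=(C[m]-seat)@B;print(len(Q),np.percentile(Q,[2,50,98],axis=0).round(4) if len(Q) else '')
print(monitor.read_time_s())
```

```text
h -0.0007999999999999975 [-3.16 -0.78  7.41] 22.1
released 0.06025009317565579 [ 0.51 -0.38  3.01]
24.0333
up 0.12
483 [[ 0.0581 -0.0184  0.0056]
 [ 0.0865 -0.0004  0.0166]
 [ 0.1146  0.0169  0.0225]]
24.7833
```

View pics/side5.png

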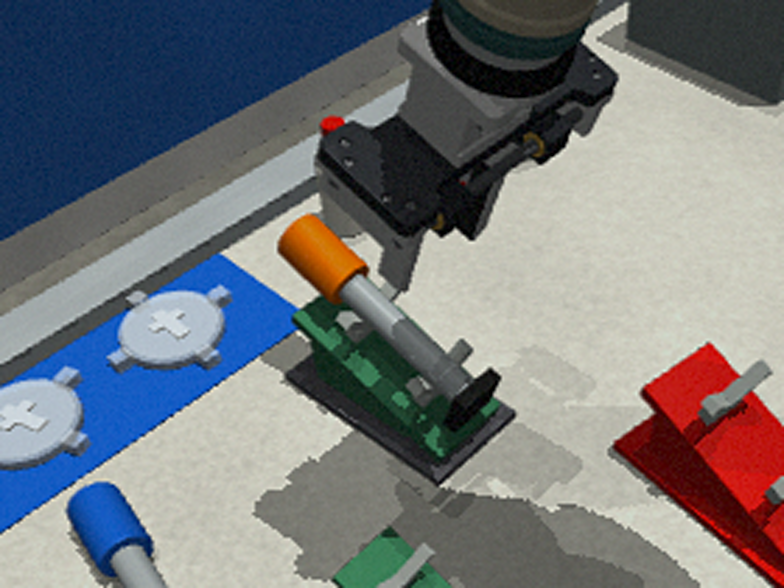

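The press lies in both cradles at crop (400,335). Its handle is uphill at (325,258), axis at the seat height, x ≈ -4 mm, and it has not slid. The gripper is clear and the blue press hasn't been touched.

```bash
python3 -c "
from h import *
print(monitor.read_wrist_force(),ticket.job_done())"
```

```text
the job is handed in; nothing more can be done
[-0.51764835 -0.50451436 -0.14389648] None
```

The orange press lies in both cradles of the large green rest with its handle uphill and clear, set down gently and released, the blue press was left alone, and the job was handed in at about 25 s; the first grasp closed on nothing because the fingertips end about 32 mm short of the stated TCP, and I corrected for that on the second try.

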